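# Feel for the latch notch of the slide case

## Task

Unlatch the slide case by feel: put a fingertip on top of the latch rail at one of its two ends, sweep it along the rail's top edge to find the notch, then press the tongue inside the notch all the way down so that the lid comes ajar, and let go. Only touch: do not push or pry the lid with the fingers, and do not pick up or shift the vial, the jar or the pack of slides that stand around.

Things in the scene. Friction and masses are not known exactly. Their poses are not given: they have to be found in the camera images.
- case: Low grey microscope-slide case fixed to the bench: 180 mm deep (its x), 320 mm wide (its y), deck 45 mm above the bench; origin at the centre of its underside, z up, x away from the robot. A straight aluminium latch rail, 18 mm thick, stands 35 mm proud of the deck along its near side (case x = -66 mm) over the whole 320 mm, parallel to the case's y axis.
- rail_mid (a point): Middle of the latch rail's level top edge, 80 mm above the bench. The rail's end pieces are 70 mm long; the 180 mm between them (0.2 mm lower) holds one notch, 40 mm long, cut across the whole thickness, with upright walls. The notch's centre lies anywhere within 35 mm of this point along the rail, differs every time and is not given: feel for it or look for the gap.
- cap_left: Left end piece of the latch rail (case y +90 to +160 mm), aluminium, 18 mm thick, 70 mm long, 35 mm high, rigid; origin at the centre of its underside, 45 mm above the bench; its top is the rail's top edge, 80 mm above the bench. Same axes as the case.
- cap_right: Right end piece of the latch rail (case y -90 to -160 mm), same shape, rigid; origin at the centre of its underside, its top 80 mm above the bench.
- tongue (a joint): Downward travel (m) of the release tongue, an aluminium bar 14 mm wide inside the rail, bare only in the notch, which it fills from wall to wall. 0 as found, top 5 mm below the rail's top edge; 0.008 fully down at its hard stop, 13 mm below the edge. It yields to about 7 N, slides stiffly without a spring and stays where it is left.
- lid: Flat off-white lid on the deck behind the rail, 105 x 300 x 5 mm; origin on its hinge line at the case's far (+x) edge, 45.5 mm above the bench; its free edge is 45 mm behind the rail's centre line. Level (shut) as found; linked to the tongue: its free edge rises by itself as the tongue goes down, 0.28 rad (about 30 mm) at full press.
- vial_mid (a point): Small standing vial with screw cap, 32 mm across, 69 mm high, loose, beside the case; this point is its centre. Bystander.
- jar_mid (a point): Squat standing jar, 48 mm across, 60 mm high, loose, on the other side of the case; this point is its centre. Bystander.
- slide_pack_mid (a point): Flat cardboard pack of slides, 30 x 78 x 22 mm, loose, on the bench in front of the case; this point is its centre. Bystander.

How it is judged:
By the outcome, as a careful person would: the job done as asked, in the order asked, and still so for the second after the job is handed in, with the robot touching nothing.
It also fails if it takes over 54 s, if anything falls off the work surface, if the arm or the gripper's body presses on something with over 40 N, if the wrist force passes 120 N, or if a joint passes its speed limit or range.

## Robot

A 7-joint arm with a two-finger parallel gripper is mounted at the origin on the work surface. World frame = base frame: x ahead of the robot, y to its left, z up, the work surface at z = 0. Lengths are in m, angles in rad, forces in N, time in s.
With the tool pointing down it reaches from about 0.35 to 0.775 m from the base axis. Payload 3.1 kg.
Tool frame: the origin (TCP) lies on the centre line of the jaws, within the pads' length; the fingertips stand 17 mm ahead of it and the grasp point (between the pads) lies 2 mm behind it; z points along the fingers, y is the direction in which the jaws open and shut (so a half turn about z gives the same grasp; the last joint's range is limited). The gripper opens to 85 mm and grips with 20 to 120 N. Pads are 22 mm wide; open, the fingers measure 114 mm over their backs; the gripper's body (76 mm by 85 mm) begins 54 mm behind the grasp point. The pads swing forward as they close: fully open they stand 13 mm farther back than shut.
Start: joints at [1.3, 0.311, 0.014, 1.512, -0.004, 1.319, -0.027], TCP at [0.125, -0.536, 0.248] pointing down, gripper open.
Joint ranges: [-2.7, 2.7], [-0.3, 1.91], [-1.27, 1.3], [0.12, 2.57], [-1.44, 4.58], [0.2, 2.03], [-3.05, 3.05]. Speed limits (rad/s): [2.79, 2.79, 3.14, 3.14, 3.14, 3.14, 3.14].

## Interface

Orientations are given as [roll, pitch, yaw] about the fixed x, y, z axes, in that order (R = Rz(yaw) Ry(pitch) Rx(roll)).
In Python, from cell import get_obs, capture, job_done gives the robot as it stands.
- The arm moves only by the tool drive_tool, never from a script. Its argument "motion" is a list of rows, each a list of 6 numbers: the shift along the world's x, y, z as a fraction of full scale, then the turn, a rotation vector about the world's x, y, z as a fraction of full scale. A call has 1 to 10 rows; each row shifts and turns the commanded pose from where the row before left it; what a row does not reach is not made up. Full scale, the value 1, is 0.6 m for a shift and pi rad for a turn. A row lasts 1/10 s, in which the tool goes at most 50 mm and 8.59 degrees, less where a joint would pass 70% of its speed; a pose out of reach is approached as far as the arm can. A call with a number of a shift or a turn outside -1 to 1 is refused whole. A call with a gripper value outside its range is refused whole. "jaw" is the opening, from -1 (shut) to 1 (fully open), so that 0 is half open, set as the call begins (left out, the last holds). The fingers move at their own pace and stop on an object; the grip force is fixed at half the most. Time passes only in rows, so rows that do not move let the fingers close. It gives the time, the measured TCP pose, the force and the opening at its end, in the units of the state.
- get_obs(): the state, without advancing time (a new reading comes with each control period).
- capture(name): name is "scene" or "top"; returns a dict with "image" (384x512x3 uint8, red, green, blue), "fov_y" (degrees; the focal length in pixels is half the picture's height over the tangent of half this angle, whatever the lens; pixels are square), "cx", "cy" (the principal point, pixels), "position" and "orientation" of the camera in the world. Camera axes: x right, y down, z forward; pixel columns grow to the right and rows downward; lengths in m; the calibration is good to about 2 mm. A picture is of the moment at which its call begins. There is no depth.
- job_done(): hands the job in, once; it reports no verdict.
The state is a dict: "time_s": time; "qpos": joint angles; "qvel": joint speeds; "effort": joint torques, N m; "position": TCP position; "tcp_rot": TCP orientation; "force": force on the tool from outside, world axes, zero at the start; "torque": the same for the moment, N m; "gripper_width": finger opening in m.
Only numpy, scipy, OpenCV 4.12 (cv2) and the standard library are available. Lean on these libraries where they do the work, as an engineer would, in place of code of your own. Each camera call takes 0.05 s, during which the arm holds its last target. There are 200 camera calls.

## Working session

There is one attempt and no reset: what is moved stays moved. The work goes in short steps, Python scripts to look and compute and a tool call to move; the robot and the scene stay as the last step left them, time stands still between calls to the robot, and variables do not carry over. Pictures are saved under pics/ and viewed, about 8 in all and at most 12, crops included, and the job is handed in when it is done.

Besides the shell and the picture viewer there is one more tool, called as name(argument=value, ...), one argument or row to a line, values as JSON. drive_tool: Moves the arm, as the interface text tells. Shift numbers are shares of 0.6 m and turn numbers shares of pi rad, none past 1 either way. Its arguments: {"type":"object","properties":{"motion":{"type":"array","items":{"type":"array","items":{"type":"number","minimum":-1,"maximum":1}}},"jaw":{"type":"number"}},"required":["motion"]}

```bash
mkdir -p pics; cat > h.py <<'E'
import numpy as np,cv2
from cell import get_obs,capture,job_done
from scipy.spatial.transform import Rotation as R
def rot(o):
    o=np.array(o,float)
    return o if o.shape==(3,3) else (R.from_euler('xyz',o).as_matrix() if o.size==3 else R.from_quat(o).as_matrix())
def ray(c,u,v,z):
    f=len(c['image'])/2/np.tan(np.radians(c['fov_y'])/2)
    d=rot(c['orientation'])@np.array([(u-c['cx'])/f,(v-c['cy'])/f,1]);p=np.array(c['position'])
    return p+d*(z-p[2])/d[2]
def proj(c,P):
    f=len(c['image'])/2/np.tan(np.radians(c['fov_y'])/2)
    q=rot(c['orientation']).T@(np.array(P)-c['position'])
    return f*q[0]/q[2]+c['cx'],f*q[1]/q[2]+c['cy']
def save(c,n,box=None,s=1):
    im=c['image'][:,:,::-1]
    if box: im=im[box[1]:box[3],box[0]:box[2]]
    cv2.imwrite('pics/'+n,cv2.resize(im,None,fx=s,fy=s,interpolation=cv2.INTER_CUBIC))
E
python3 - <<'E'
from h import *
import pickle
o=get_obs();print(o)
for n in('scene','top'):
    c=capture(n);pickle.dump(c,open(n+'.pkl','wb'));save(c,n+'0.png',None,1.5);print({k:v for k,v in c.items() if k!='image'})
E
```

```text
{'time_s': 0.0, 'qpos': array([ 1.30028908,  0.31169879,  0.01398788,  1.51303339, -0.00443977,
        1.31920395, -0.02719888]), 'qvel': array([-5.54239193e-04, -9.14154560e-05,  5.70286958e-04, -1.04651441e-03,
        1.25301743e-03, -3.71405567e-05, -1.52763730e-04]), 'effort': array([ 1.31953066e-04, -3.79915166e+01,  1.45952711e-01, -2.30589169e+01,
        1.21910530e-02,  1.35101078e-02,  2.42184640e-06]), 'position': array([ 0.12462282, -0.53499573,  0.24724532]), 'tcp_rot': array([-3.13928076e+00,  5.50834288e-05,  2.28879286e-01]), 'force': array([ 0.16406034, -1.26241882, -0.474281  ]), 'torque': array([ 0.00354475, -0.02689987, -0.00642069]), 'gripper_width': 0.08571876600339062}
{'fov_y': 47.596246155168615, 'cx': 250.13755482338792, 'cy': 185.28228721337274, 'position': array([1.26778057, 0.16690613, 0.67007771]), 'orientation': array([-2.24608361,  0.02116533,  1.76982671])}
{'fov_y': 56.81992024681952, 'cx': 247.99318160913225, 'cy': 195.35876361710228, 'position': array([0.44990692, 0.02513662, 0.77964373]), 'orientation': array([-3.00693199, -0.0206528 , -1.55741365])}
```

View pics/top0.png

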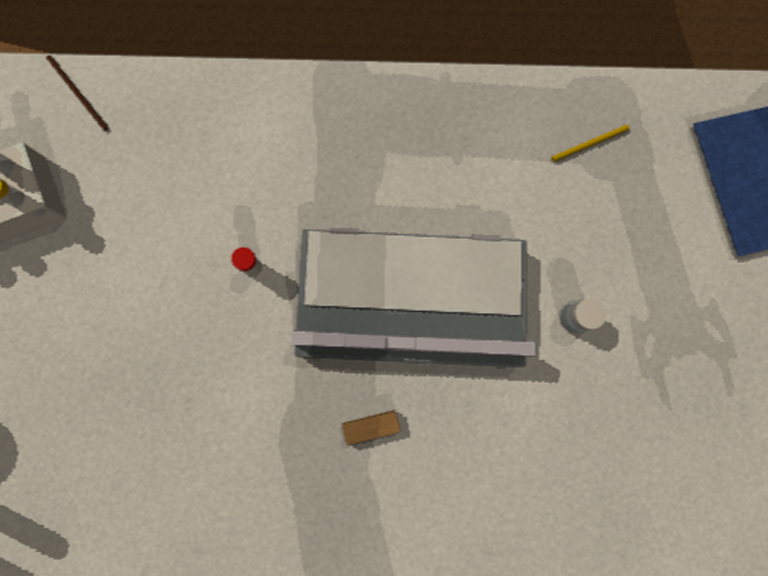

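View pics/scene0.png

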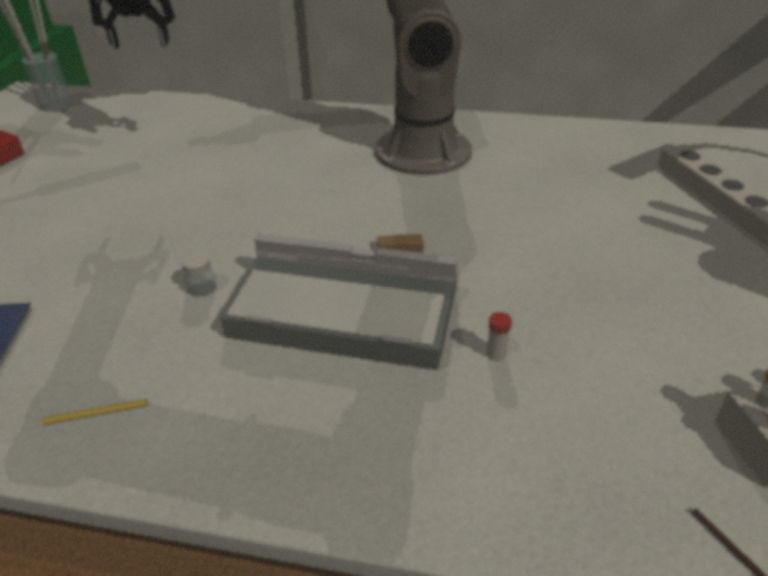

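The top view shows the rail from about (196,225) to (357,232) in native pixels, with the vial on its left, the jar on its right and the pack in front. I'll enlarge the rail in both views.

```bash
python3 - <<'E'
from h import *
import pickle
c=pickle.load(open('top.pkl','rb'));s=pickle.load(open('scene.pkl','rb'))
a=c['image'][210:245,185:367,::-1];b=s['image'][150:190,160:315,::-1]
a=cv2.resize(a,(792,152),interpolation=cv2.INTER_CUBIC);b=cv2.resize(b,(792,204),interpolation=cv2.INTER_CUBIC)
cv2.imwrite('pics/crop.png',np.vstack([a,b]))
for n,u,v in[('L',196,225.5),('R',356.5,232.5)]:print(n,ray(c,u,v,.08))
E
```

```text
L [0.48360872 0.11312392 0.08      ]
R [ 0.47438172 -0.20326078  0.08      ]
```

View pics/crop.png

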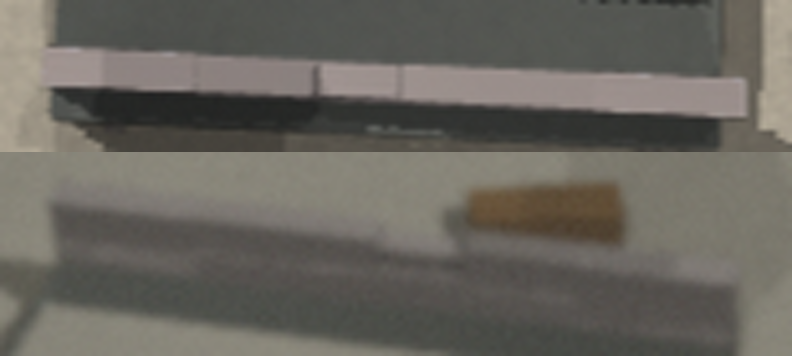

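```bash
python3 - <<'E'
from h import *
import pickle
c=pickle.load(open('top.pkl','rb'));s=pickle.load(open('scene.pkl','rb'))
k=4.352
pt=lambda x,y,z=.08: ray(c,185+x/k,210+y/k,z)
L=pt(43,67);Rr=pt(745,98);d=L-Rr;n=np.linalg.norm(d);d/=n;m=(L+Rr)/2
print('len',n,'yaw',np.arctan2(-d[0],d[1]),'mid',m,'axis',d)
for x,y in((316,79),(402,83)):print('wall',(pt(x,y)-m)@d)
for t in(.125,.0):print(t,m+t*d)
print('vial',ray(c,162,172,.069),'jar',ray(c,392,209,.06),'pack',ray(c,247,285,.022))
# scene cam check: rail ends at top inner... crop scale 792/155
q=792/155
for P in(L,Rr,m+.036*d,m-.004*d):
  u,v=proj(s,P);print('scene crop',(u-160)*q,(v-150)*q+0)
E
```

```text
len 0.31809506775080265 yaw -0.02969748639100763 mid [ 0.47905946 -0.04365784  0.08      ] axis [0.02969312 0.99955906 0.        ]
wall 0.035849416918625227
wall -0.003096224164258798
0.125 [0.4827711  0.08128704 0.08      ]
0.0 [ 0.47905946 -0.04365784  0.08      ]
vial [0.59138622 0.18685409 0.069     ] jar [ 0.52414041 -0.28448417  0.06      ] pack [0.36432272 0.01040962 0.022     ]
scene crop 727.250564655615 116.29236156071097
scene crop 46.35777736635591 34.16872832383283
scene crop 454.0957342501657 83.34669444855666
scene crop 368.03115967270236 72.96630022316629
```

drive_tool(
  motion=[
    [0.08, 0.02, 0, 0, 0, 0.047],
    [0.08, 0.02, 0, 0, 0, 0.047],
    [0.08, 0.03, 0, 0, 0, 0.047],
    [0.07, 0.04, 0, 0, 0, 0.047],
    [0.06, 0.05, 0, 0, 0, 0.047],
    [0.05, 0.06, 0, 0, 0, 0.047],
    [0.04, 0.06, 0, 0, 0, 0.047],
    [0.03, 0.07, 0, 0, 0, 0.047],
    [0.02, 0.07, 0, 0, 0, 0.042],
    [0, 0, 0, 0, 0, 0],
  ],
  jaw=-1,
)

```text
time_s: 1.1
position: [0.4329, -0.2751, 0.2484]
tcp_rot: [3.14, -0.005, 1.557]
force: [-0.1, 0.1, 0.1]
gripper_width: -0.0
```

drive_tool(
  motion=[
    [0.0104, 0.074, 0, 0, 0, -0.005],
    [0.0104, 0.074, 0, 0, 0, 0],
    [0.0104, 0.074, 0, 0, 0, 0],
    [0.0104, 0.074, 0, 0, 0, 0],
    [0.0104, 0.074, 0, 0, 0, 0],
    [0.0104, 0.074, 0, 0, 0, 0],
    [0.0104, 0.074, -0.04, 0, 0, 0],
    [0.0104, 0.074, -0.06, 0, 0, 0],
    [0, 0, -0.07, 0, 0, 0],
    [0, 0, -0.04, 0, 0, 0],
  ],
)

```text
time_s: 2.1
position: [0.4765, 0.0655, 0.1244]
tcp_rot: [-3.137, 0.0, 1.529]
force: [-0.3, -1.2, -0.2]
gripper_width: -0.0001
```

drive_tool(
  motion=[
    [0, 0, 0, 0, 0, 0],
    [0, 0, 0, 0, 0, 0],
  ],
)

```text
time_s: 2.3
position: [0.4787, 0.0641, 0.1275]
tcp_rot: [-3.141, 0.0, 1.525]
force: [-0.2, -0.2, 0.9]
gripper_width: -0.0
```

drive_tool(
  motion=[
    [0.0033, 0.013, -0.012, 0, 0, 0.005],
    [0.003, 0.0135, -0.012, 0, 0, 0],
    [0, 0, -0.0135, 0, 0, 0],
    [0, 0, 0, 0, 0, 0],
    [0, 0, 0, 0, 0, 0],
  ],
)

```text
time_s: 2.8
position: [0.4822, 0.0803, 0.1047]
tcp_rot: [-3.141, 0.0, 1.542]
force: [0.3, -0.2, 0.3]
gripper_width: -0.0001
```

```bash
python3 - <<'E'
from h import *
s=capture('scene');t=capture('top')
a=cv2.resize(s['image'][100:200,150:320,::-1],(680,400),interpolation=cv2.INTER_CUBIC)
print(get_obs()['position'],get_obs()['force'])
b=cv2.resize(t['image'][205:250,185:365,::-1],(680,170),interpolation=cv2.INTER_CUBIC)
cv2.imwrite('pics/s1.png',np.vstack([a,b]))
E
```

```text
[0.48255093 0.08019875 0.10507482] [-0.39759302 -0.45338213  0.69290527]
```

View pics/s1.png

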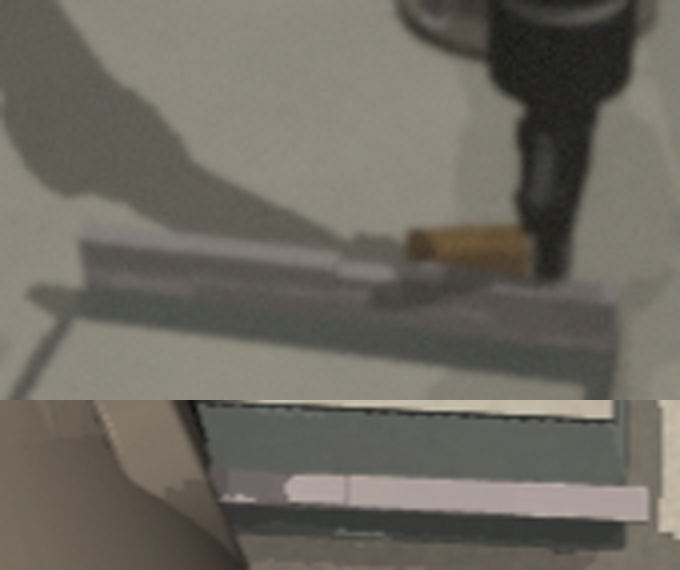

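The tip hangs just above the left cap (crop pixel ~553,280), so I'll descend to feel contact.

drive_tool(
  motion=[
    [0, 0, -0.005, 0, 0, 0],
    [0, 0, -0.004, 0, 0, 0],
    [0, 0, -0.0017, 0, 0, 0],
    [0, 0, 0, 0, 0, 0],
    [0, 0, 0, 0, 0, 0],
  ],
)

```text
time_s: 3.4
position: [0.4824, 0.0804, 0.0985]
tcp_rot: [3.142, -0.0, 1.542]
force: [0.2, -0.3, 0.3]
gripper_width: 0.0002
```

drive_tool(
  motion=[
    [0, 0, -0.0017, 0, 0, 0],
    [0, 0, 0, 0, 0, 0],
    [0, 0, 0, 0, 0, 0],
  ],
)

```text
time_s: 3.7
position: [0.4824, 0.0805, 0.0974]
tcp_rot: [-3.142, 0.0, 1.542]
force: [-0.1, -0.5, 0.6]
gripper_width: -0.0001
```

drive_tool(
  motion=[
    [0, 0, -0.0017, 0, 0, 0],
    [0, 0, 0, 0, 0, 0],
    [0, 0, 0, 0, 0, 0],
  ],
)

```text
time_s: 4.0
position: [0.4825, 0.0805, 0.0971]
tcp_rot: [3.141, 0.0, 1.542]
force: [-2.6, -0.5, 6.4]
gripper_width: 0.0001
```

Contact at 6 N. Sweeping toward -y.

drive_tool(
  motion=[
    [-0.0003, -0.01, 0, 0, 0, 0],
    [-0.0003, -0.01, 0, 0, 0, 0],
    [-0.0003, -0.01, 0, 0, 0, 0],
    [-0.0003, -0.01, 0, 0, 0, 0],
    [-0.0003, -0.01, 0, 0, 0, 0],
    [-0.0003, -0.01, 0, 0, 0, 0],
  ],
)

```text
time_s: 4.6
position: [0.4821, 0.0451, 0.0971]
tcp_rot: [3.14, -0.002, 1.542]
force: [0.0, 4.8, 5.5]
gripper_width: -0.0002
```

drive_tool(
  motion=[
    [-0.0003, -0.01, 0, 0, 0, 0],
    [-0.0003, -0.01, 0, 0, 0, 0],
    [-0.0003, -0.01, 0, 0, 0, 0],
    [-0.0003, -0.01, 0, 0, 0, 0],
    [-0.0003, -0.01, 0, 0, 0, 0],
    [-0.0003, -0.01, 0, 0, 0, 0],
  ],
)

```text
time_s: 5.2
position: [0.4807, 0.0089, 0.0969]
tcp_rot: [3.14, -0.001, 1.542]
force: [0.1, 4.7, 5.6]
gripper_width: 0.0004
```

drive_tool(
  motion=[
    [-0.0002, -0.007, 0, 0, 0, 0],
    [-0.0002, -0.007, 0, 0, 0, 0],
  ],
)

```text
time_s: 5.4
position: [0.4805, 0.0005, 0.0969]
tcp_rot: [3.14, -0.001, 1.542]
force: [0.2, 4.3, 5.7]
gripper_width: -0.0
```

drive_tool(
  motion=[
    [-0.0002, -0.007, 0, 0, 0, 0],
  ],
)

```text
time_s: 5.5
position: [0.4803, -0.0036, 0.0969]
tcp_rot: [3.14, -0.001, 1.542]
force: [-0.7, 5.0, 4.9]
gripper_width: -0.0001
```

drive_tool(
  motion=[
    [-0.0002, -0.007, 0, 0, 0, 0],
  ],
)

```text
time_s: 5.6
position: [0.4801, -0.0078, 0.0969]
tcp_rot: [3.141, -0.001, 1.542]
force: [0.3, 4.4, 4.9]
gripper_width: 0.0001
```

drive_tool(
  motion=[
    [-0.0002, -0.007, 0, 0, 0, 0],
  ],
)

```text
time_s: 5.7
position: [0.4799, -0.0123, 0.0968]
tcp_rot: [3.141, -0.001, 1.542]
force: [0.9, 2.1, 2.8]
gripper_width: -0.0001
```

drive_tool(
  motion=[
    [-0.0001, -0.005, 0, 0, 0, 0],
  ],
)

```text
time_s: 5.8
position: [0.4787, -0.0174, 0.0959]
tcp_rot: [-3.14, 0.002, 1.541]
force: [-0.1, -0.4, -0.3]
gripper_width: -0.0
```

drive_tool(
  motion=[
    [-0.0001, -0.005, 0, 0, 0, 0],
  ],
)

```text
time_s: 5.9
position: [0.4782, -0.0207, 0.0955]
tcp_rot: [-3.139, 0.002, 1.541]
force: [0.3, -0.2, -0.3]
gripper_width: -0.0001
```

Contact was lost at y of about -0.0145, so the notch's +y wall is at about -0.0035 and its centre at about -0.024. That agrees with vision to within 3 mm. I'll settle there before pressing.

drive_tool(
  motion=[
    [0, -0.002, 0, 0, 0, 0],
    [0, 0, 0, 0, 0, 0],
    [0, 0, 0, 0, 0, 0],
  ],
)

```text
time_s: 6.2
position: [0.4792, -0.02, 0.0962]
tcp_rot: [-3.141, 0.0, 1.542]
force: [-0.5, 0.8, 0.7]
gripper_width: -0.0004
```

drive_tool(
  motion=[
    [0.0008, -0.0067, 0, 0, 0, 0],
    [0, 0, -0.003, 0, 0, 0],
    [0, 0, -0.003, 0, 0, 0],
    [0, 0, 0, 0, 0, 0],
    [0, 0, 0, 0, 0, 0],
  ],
)

```text
time_s: 6.7
position: [0.4799, -0.0236, 0.0927]
tcp_rot: [-3.141, -0.0, 1.542]
force: [0.7, -0.3, -0.2]
gripper_width: 0.0001
```

drive_tool(
  motion=[
    [0, 0, -0.0017, 0, 0, 0],
    [0, 0, 0, 0, 0, 0],
    [0, 0, 0, 0, 0, 0],
  ],
)

```text
time_s: 7.0
position: [0.4802, -0.0236, 0.0921]
tcp_rot: [3.141, -0.0, 1.542]
force: [-0.5, 0.7, 1.9]
gripper_width: 0.0001
```

Inside the notch (below the rail's edge) and now touching the tongue. Pressing.

drive_tool(
  motion=[
    [0, 0, -0.0025, 0, 0, 0],
    [0, 0, -0.0025, 0, 0, 0],
    [0, 0, -0.0025, 0, 0, 0],
    [0, 0, 0, 0, 0, 0],
    [0, 0, 0, 0, 0, 0],
  ],
)

```text
time_s: 7.5
position: [0.4802, -0.0236, 0.0879]
tcp_rot: [3.141, 0.0, 1.542]
force: [-0.9, -0.7, 5.0]
gripper_width: -0.0
```

drive_tool(
  motion=[
    [0, 0, -0.0025, 0, 0, 0],
    [0, 0, -0.0025, 0, 0, 0],
    [0, 0, 0, 0, 0, 0],
    [0, 0, 0, 0, 0, 0],
  ],
)

```text
time_s: 7.9
position: [0.4802, -0.0236, 0.0849]
tcp_rot: [3.141, 0.0, 1.542]
force: [-2.2, -0.9, 4.8]
gripper_width: 0.0001
```

drive_tool(
  motion=[
    [0, 0, -0.0025, 0, 0, 0],
    [0, 0, 0, 0, 0, 0],
    [0, 0, 0, 0, 0, 0],
  ],
)

```text
time_s: 8.2
position: [0.4802, -0.0237, 0.084]
tcp_rot: [3.141, 0.001, 1.542]
force: [-2.8, -0.5, 8.4]
gripper_width: -0.0
```

drive_tool(
  motion=[
    [0, 0, -0.002, 0, 0, 0],
    [0, 0, 0, 0, 0, 0],
    [0, 0, 0, 0, 0, 0],
  ],
)

```text
time_s: 8.5
position: [0.4803, -0.0236, 0.0839]
tcp_rot: [3.141, 0.001, 1.542]
force: [-5.0, 0.1, 17.3]
gripper_width: 0.0
```

drive_tool(
  motion=[
    [0, 0, -0.001, 0, 0, 0],
    [0, 0, 0, 0, 0, 0],
    [0, 0, 0, 0, 0, 0],
  ],
)

```text
time_s: 8.8
position: [0.4803, -0.0236, 0.0839]
tcp_rot: [3.141, 0.002, 1.542]
force: [-7.2, -0.1, 21.6]
gripper_width: 0.0004
```

Hard stop at 13.2 mm below the edge with 21 N. Lifting straight off.

drive_tool(
  motion=[
    [0, 0, 0.008, 0, 0, 0],
    [0, 0, 0.02, 0, 0, 0],
    [0, 0, 0.04, 0, 0, 0],
    [0, 0, 0.05, 0, 0, 0],
    [0, 0, 0.05, 0, 0, 0],
    [0, 0, 0.05, 0, 0, 0],
    [-0.05, 0, 0.02, 0, 0, 0],
    [-0.05, 0, 0, 0, 0, 0],
    [0, 0, 0, 0, 0, 0],
    [0, 0, 0, 0, 0, 0],
  ],
)

```text
time_s: 9.8
position: [0.4199, -0.024, 0.2242]
tcp_rot: [3.14, 0.001, 1.542]
force: [0.5, -0.6, -0.1]
gripper_width: -0.0004
```

```bash
python3 - <<'E'
from h import *
o=get_obs();print(o['time_s'],o['position'],o['force'],abs(o['qvel']).max())
save(capture('scene'),'s2.png',(90,60,390,260),2.6)
E
```

```text
9.8 [ 0.41991271 -0.0240315   0.22417262] [ 0.52950365 -0.56322769 -0.12721841] 0.03375829142970466
```

View pics/s2.png

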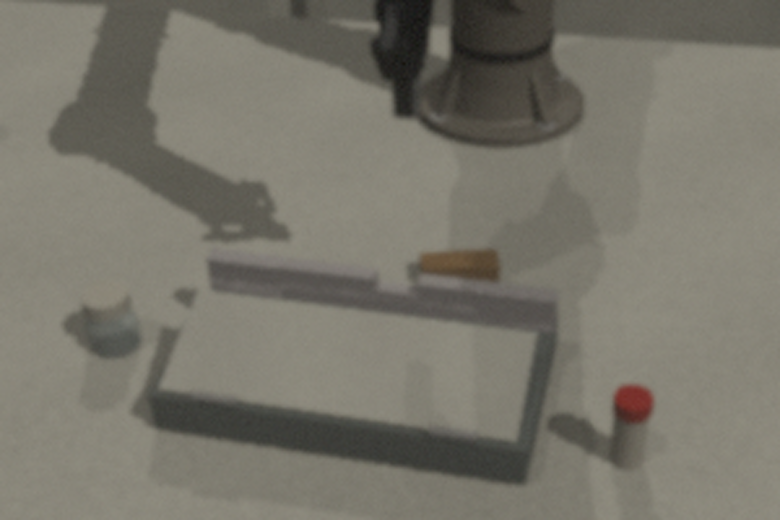

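The lid's free edge now hides the deck strip, running in the crop from about (205,293) to (540,338). The jar, pack and vial still stand where they were. I'll compare this edge with the angle expected at full press, then hand in.

```bash
python3 - <<'E'
from h import *
import pickle
s=pickle.load(open('scene.pkl','rb'))
m=np.array([.4792,-.0415,0]);d=np.array([.0297,.9996,0]);e=np.array([.9996,-.0297,0])
for a in(0,.14,.28):
  r=[]
  for y in(-.15,.15):
    P=m+e*(.150-.105*np.cos(a))+d*y+[0,0,.0505+.105*np.sin(a)]
    u,v=proj(s,P);r.append((round((u-90)*2.6),round((v-60)*2.6)))
  print(a,r)
job_done()
E
```

```text
0 [(203, 308), (535, 351)]
0.14 [(201, 296), (535, 339)]
0.28 [(197, 285), (536, 328)]
the job is handed in; nothing more can be done
```

I pressed the tongue fully down with the jaws shut, the lid came ajar, and I handed the job in. The camera estimate of how far the lid opened came out lower than expected.

- **Sweep:** I touched down on the left end piece at about 6 N and swept along the rail's top towards the middle. Contact was lost at world y of about -14.5 mm, which puts the notch centre near y = -24 mm. The cameras agreed to about 3 mm.
- **Press:** I went into the notch and pressed the tongue to its hard stop, 13.2 mm below the edge. The force rose to 21.6 N with no further travel. I then lifted straight off. The arm was in free space by 9.8 s.
- **Last picture:** The lid's free edge is visibly raised, and the vial, jar and pack look undisturbed. I judged that by eye and did not measure their positions.
- **Disagreement:** My rough pixel reading of the lid edge fits about 0.15–0.2 rad, below the nominal 0.28 rad. That reading is blurred, and the scene camera was already about 2 px off in an earlier check. I relied on the hard stop as the evidence of a full press and did not settle the difference before handing in.

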